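# Snap the circuit board back into the kitchen scale

### The arm

A 6-joint arm with a two-finger parallel gripper is mounted at the origin on the work surface. World frame = base frame: x ahead of the robot, y to its left, z up, the work surface at z = 0. Lengths are in mm, angles in rad, forces in N, time in s.
With the tool pointing down it reaches from about 350 to 975 mm from the base axis. Payload 7.1 kg.
Tool frame: the origin (TCP) lies at the very end of the fingers, on their centre line; the grasp point (between the pads) lies 19 mm behind it (ctrl.grasp_offset is the distance from the TCP to the grasp point, in mm); z points along the fingers, y is the line along which they close (so a half turn about z gives the same grasp; the last joint's range is limited). The gripper opens to 88 mm and grips with 3 to 60 N. Pads are 20 mm wide; open, the fingers measure 115 mm over their backs; the gripper's body (75 mm by 178 mm) begins 61 mm behind the grasp point.
Start: joints at [-1.206, 0.423, 1.63, -0, 1.089, -0.019], TCP at [234.045, -579.506, 222.675] pointing down, gripper open.
Joint ranges: [-3, 3], [-0.9, 2.11], [0.09, 2.58], [-1.31, 4.45], [0.11, 2.69], [-2.54, 2.54]. Speed limits (rad/s): [2.39, 2.39, 3.01, 3.14, 3.14, 3.14].

### API

Orientations are given as a rotation vector (axis times angle).
In Python, from workcell import ctrl, viewer, ticket, models gives the robot as it stands.
- The arm moves only by the tool play_rows, never from a script. Its arguments are lists of equal length, an entry for each row: "dp": the shift along the world's x, y, z in mm, a list of three; "yaw": the turn about the world's z in degrees. In form: {"dp": [[tx, ty, tz], ...], "yaw": [yaw, ...]}. A call has 1 to 8 rows; each row shifts and turns the commanded pose from where the row before left it; what a row does not reach is not made up. A row lasts 1/12 s, in which the tool goes at most 41.7 mm and 7.16 degrees, less where a joint would pass 70% of its speed; a pose out of reach is approached as far as the arm can. A call is refused whole if a number of a shift passes 41.7 or a number of a turn 7.16, either way. A call with a gripper value outside its range is refused whole. "gripper" is the closure, from 0 (fully open) to 1 (shut), set as the call begins (left out, the last holds). The fingers move at their own pace and stop on an object; the grip force is fixed at half the most. Time passes only in rows, so rows that do not move let the fingers close. It gives the time, the measured TCP pose, the force, the opening and the grip force at its end, in the units of the state.
- ctrl.get_obs(): the state, without advancing time (a new reading comes with each control period).
- viewer.get_image(name): name is "side" or "top" or "wrist"; returns a dict with "pixels" (384x512x3 uint8, red, green, blue), "range_z" (384x512 float32, mm along the optical axis (not along the pixel's ray), 0 where there is no reading), "fx", "fy", "cx", "cy" (pixels), "T" (4x4, takes a point from camera to world coordinates); the wrist camera has in their place "hand_eye" (4x4, takes a point from camera to tool coordinates, whose origin is the TCP and whose axes are the flange's). Camera axes: x right, y up, looking along -z (the intrinsics and any distortion apply to the point x, -y, -z); pixel columns grow to the right and rows downward; lengths in mm; the calibration is good to about 2 mm. A picture is of the moment at which its call begins: read the wrist's pose just before it.
- ticket.close_job(): hands the job in; it is judged then, once.
Trained networks look in a picture, given as the dict that the camera call returned (one of the last four; its "shot" number tells which), for a name from the list of things; names that differ only in an ending like _2 or _b are one class to them, and where a whole thing is asked for, a point or a joint stands for the part that bears it (a point fixed in the world has none). Each returns a list of dicts, best first, with "conf" (0 to 1); they miss things now and then, are a little off and sometimes report something else, mostly with a low value. They report only what shows in the picture. A call takes as long as a camera call.
- models.look_for(picture, name): "bbox" ([centre column, centre row, width, height] in pixels, round what is visible of it).
- models.landmark_of(picture, name): "location" ([column, row] in pixels: a listed point, or the origin of a listed thing).
The state is a dict: "t": time; "qpos": joint angles; "qvel": joint speeds; "joint_torque": joint torques, N m; "ee_pos": TCP position; "orientation": TCP orientation; "ft_force": force on the tool from outside, world axes, zero at the start; "moment": the same for the moment, N m; "width": finger opening in mm; "grasp_force": force on a finger pad.
Only numpy, scipy, OpenCV 4.12 (cv2) and the standard library are available. Lean on these libraries where they do the work, as an engineer would, in place of code of your own. Each camera call takes 0.05 s, during which the arm holds its last target. There are 200 camera calls.

### The job

Put the circuit board back into the open kitchen scale: lift it off the red mat by its transformer and lay it, parts side up and white header next to the load cell, with its four holes on the noses of the four white snap posts. Then press the board down at its posts, feeling for each click, until every post has snapped through and the board sits flush on all four shoulders, without cracking the laminate (never over 45 N on it) or denting the tin shield can. Leave the screwdriver, the purple tub and the cake-pop stand where they are.

Things in the scene. Friction and masses are not known exactly. Their poses are not given: they have to be found in the camera images.
- board: the whole circuit board, parts side up, about 0.15 kg, 130 x 84 mm. Origin: centre of the laminate's underside, x along the long side, z up. Carries the transformer, the shield can, a white header at y -37 (30 x 8 mm), a black jack at x -60 y +7 (14 x 12 mm) and a blue capacitor at x +56 y +2 (12 mm wide), these three under 14 mm high; all else is bare laminate
- laminate: the board's green laminate alone, 130 x 84 x 3 mm; same origin and axes as the board. This is what is pressed on. It cracks if the fingers push on it with more than 45 N, even for a moment: an arm that comes down slowly (8 mm/s) and stops at 11 N stays well below; a faster one overshoots when the post clicks and the board lands on the shoulder
- shield_can: tin shield can on the board, 38 x 34 mm (board x, y), 7 mm high; origin: middle of its foot, at x 0, y -15 mm on the board. Thin: dented by more than 8 N
- transformer_top (a point): middle of the top of the board's yellow transformer, a firm block 28 mm (board x) by 32 mm (board y), 22 mm high, at x 0, y +22 mm of the board, its top 25 mm above the laminate's underside: the place to lift the board by. Fingers closing along board x have 30 mm of bare laminate on both sides
- scale: open kitchen scale, firm on the table. Origin: centre of its underside. Grey tray 230 x 270 mm (x, y), floor at 19 mm, rim 40 mm high; white keypad console on the -x side, 55 mm high. Bare aluminium load cell along x at y -12, up to 59 mm high; black battery box at y -82. The board's place: centre at x 0, y +68 mm, axes parallel to the scale's, white header beside the load cell
- mat: red silicone mat 200 x 160 x 4 mm, fixed, on which the board lies at the start; origin: centre of its underside
- screwdriver: orange screwdriver, 170 mm long, lying loose; origin under its middle
- tub: small purple tub, 72 mm wide, 42 mm high, loose; origin: centre of its foot
- pop_stand: wooden block 220 x 75 x 35 mm holding four cake pops 152 mm high, loose; origin: centre of its underside
- hole1 (a point): centre of the board's round hole 1 (8 mm wide, gold ring round it), at the laminate's underside; in the board's frame x +55, y +32 mm. It goes on post 1
- hole2 (a point): centre of the board's round hole 2 (8 mm wide, gold ring round it), at the laminate's underside; in the board's frame x +55, y -32 mm. It goes on post 2
- hole3 (a point): centre of the board's round hole 3 (8 mm wide, gold ring round it), at the laminate's underside; in the board's frame x -55, y +32 mm. It goes on post 3
- hole4 (a point): centre of the board's round hole 4 (8 mm wide, gold ring round it), at the laminate's underside; in the board's frame x -55, y -18 (set in, so the board fits only one way round) mm. It goes on post 4
- post1 (a point): snap post 1, white nylon: centre of its flat shoulder, 13 mm wide and 37 mm above the scale's underside, where the laminate's underside rests when home; z up. Above it a split arrowhead: neck 7 mm wide, sprung barbs 11.6 mm across with the ledge 3.9 mm up, tapering to a 2.4 mm nose 11.4 mm up. Posts are spaced exactly like the holes
- post2 (a point): snap post 2, same build. A hole set down up to 2 mm off the nose centres itself; the loose board then rests about 6 to 7 mm above the shoulders
- post3 (a point): snap post 3, same build. Pushed with closed finger tips 22 mm inboard of it (along board x), a post takes some 3 to 13 N (a neighbour may give way with it); the force rises over the first 2 to 3 mm, drops as the hole slides over the barbs, then the laminate stops hard on the shoulder
- post4 (a point): snap post 4, same build. Once the barbs have sprung out over the laminate it has up to 0.9 mm of play and cannot come off. A press away from the post can tip up the far, still loose end of the board a few mm

How it is judged:
By the outcome, as a careful person would: the job done as asked, in the order asked, and still so for the second after the job is handed in, with the robot touching nothing.
It also fails if it takes over 67 s, if anything falls off the work surface, if the arm or the gripper's body presses on something with over 40 N, if the wrist force passes 120 N, or if a joint passes its speed limit or range.

## Working session

There is one attempt and no reset: what is moved stays moved. The work goes in short steps, Python scripts to look and compute and a tool call to move; the robot and the scene stay as the last step left them, time stands still between calls to the robot, and variables do not carry over. Pictures are saved under pics/ and viewed, at most 10 in all, crops included, and the job is handed in when it is done.

Besides the shell and the picture viewer there is one more tool, called after "Call:" in YAML: its name, and indented under it one key for each argument. play_rows: Moves the arm, as the interface text tells. Its arguments: {"type":"object","properties":{"dp":{"type":"array"},"yaw":{"type":"array"},"gripper":{"type":"number"}},"required":["dp","yaw"]}

```bash
ls; mkdir -p pics; cat > h.py <<'E'
import numpy as np, cv2
from scipy.spatial.transform import Rotation as R
from workcell import ctrl, viewer, ticket, models
def shot(n):
    o=ctrl.get_obs(); p=viewer.get_image(n)
    if 'T' in p: p['M']=np.array(p['T'])
    else:
        W=np.eye(4); W[:3,:3]=R.from_rotvec(o['orientation']).as_matrix(); W[:3,3]=o['ee_pos']
        p['M']=W@np.array(p['hand_eye'])
    return p
def ray(p,uv):
    d=np.array([(uv[0]-p['cx'])/p['fx'],-(uv[1]-p['cy'])/p['fy'],-1.])
    return p['M'][:3,3],p['M'][:3,:3]@d
def atz(p,uv,z):
    o,d=ray(p,uv); return o+d*(z-o[2])/d[2]
def atd(p,uv):
    u,v=int(round(uv[0])),int(round(uv[1])); w=p['range_z'][max(v-1,0):v+2,max(u-1,0):u+2]; w=w[w>0]
    o,d=ray(p,uv); return o+d*np.median(w) if len(w) else None
def save(p,f): cv2.imwrite('pics/'+f,p['pixels'][:,:,::-1])
E
python3 - <<'E'
from h import *
np.set_printoptions(precision=1,suppress=True)
print({k:v for k,v in ctrl.get_obs().items()})
ps={n:shot(n) for n in('side','top')}
im=np.vstack([ps['top']['pixels'],ps['side']['pixels']])
for n,p in ps.items():
    save(p,n+'0.png'); print(n,[k for k in p if k not in('pixels','range_z')],p.get('dist'))
    for t in 'board laminate transformer_top hole1 hole2 hole3 hole4 post1 post2 post3 post4 scale mat screwdriver tub pop_stand'.split():
        for r in models.landmark_of(p,t)[:1]:
            print(t,round(r['conf'],2),np.array(r['location']),atd(p,r['location']))
E
```

```text
pics
{'t': 0.0, 'qpos': array([-1.2,  0.4,  1.6, -0. ,  1.1, -0. ]), 'qvel': array([-0.,  0., -0., -0., -0.,  0.]), 'joint_torque': array([  0. , -54.5, -27.4,   0.1,   0. ,  -0. ]), 'ee_pos': array([ 233.8, -579. ,  221.9]), 'orientation': array([-3.1, -0.6,  0. ]), 'ft_force': array([-0.4, -0.3,  0.7]), 'moment': array([-0. , -0. , -0.1]), 'grasp_force': 0.0, 'width': 87.77439165633396}
side ['fx', 'fy', 'cx', 'cy', 'T', 'shot', 'M'] None
board 0.79 [237.3 303.6] [549.2 180.3  28.6]
laminate 0.67 [239.2 304.4] [548.6 172.1  12.5]
transformer_top 0.72 [240.  306.6] [541.4 183.5  26.1]
hole1 0.95 [245. 331.] [513.2 223.1   6.5]
hole2 0.95 [245. 331.] [513.2 223.1   6.5]
hole3 0.95 [245. 331.] [513.2 223.1   6.5]
hole4 0.95 [245. 331.] [513.2 223.1   6.5]
post1 0.67 [274.4 200.5] [ 578.9 -129.1   37.3]
post2 0.67 [274.4 200.5] [ 578.9 -129.1   37.3]
post3 0.67 [274.4 200.5] [ 578.9 -129.1   37.3]
post4 0.67 [274.4 200.5] [ 578.9 -129.1   37.3]
scale 0.96 [295.3 202.3] [ 531.2 -161.5   17.3]
mat 0.68 [233.3 309.2] [551.5 196.4  29.3]
screwdriver 0.83 [207.2 204.6] [751.  -78.7   1.3]
t
[... 157 characters left out ...]
95 [151.  209.5] [552.2 178.3  15.3]
transformer_top 0.58 [146.7 208.3] [555.3 187.4  30. ]
hole1 0.73 [135.4 222. ] [515.1 227.6   7.2]
hole2 0.73 [135.4 222. ] [515.1 227.6   7.2]
hole3 0.73 [135.4 222. ] [515.1 227.6   7.2]
hole4 0.73 [135.4 222. ] [515.1 227.6   7.2]
post1 0.91 [251.5 234.6] [ 470.1 -127.6   38.3]
post2 0.91 [251.5 234.6] [ 470.1 -127.6   38.3]
post3 0.91 [251.5 234.6] [ 470.1 -127.6   38.3]
post4 0.91 [251.5 234.6] [ 470.1 -127.6   38.3]
scale 0.87 [268.  213.8] [ 531.  -177.8   50.9]
mat 0.56 [145.3 207.1] [559.  191.7  30. ]
screwdriver 0.71 [236.8 143.9] [753.  -87.4  15.4]
tub 0.88 [164.6 140.2] [770.6 140.5   4.7]
pop_stand 0.61 [374.8 227.4] [ 484.  -501.7   38.8]
```

View pics/top0.png

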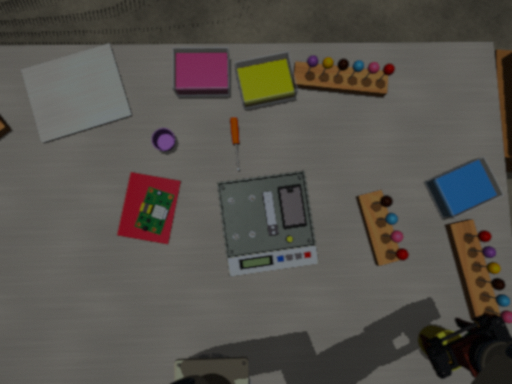

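```bash
python3 - <<'E'
from h import *
np.set_printoptions(precision=1,suppress=True)
for n in('top','side'):
    p=shot(n)
    for t,z in (('hole1',7),('post1',37)):
        for r in models.landmark_of(p,t): print(n,t,round(r['conf'],2),np.array(r['location']),atz(p,r['location'],z))
o=ctrl.get_obs(); print(R.from_rotvec(o['orientation']).as_matrix())
E
```

```text
top hole1 0.84 [155.5 230.2] [488.8 166.1   7. ]
top hole1 0.7 [168.2 196.4] [592.2 127.9   7. ]
top hole1 0.69 [139.1 221.9] [515.2 216.4   7. ]
top hole1 0.65 [230.1 201.9] [571.5 -63.6   7. ]
top hole1 0.6 [155.7 193.3] [602.5 166.4   7. ]
top post1 0.97 [251.2 232.1] [ 477.5 -126.9   37. ]
top post1 0.77 [229.6 200.7] [573.2 -63.3  37. ]
top post1 0.68 [234.1 232. ] [478.9 -75.6  37. ]
top post1 0.57 [251.1 196.7] [ 584.2 -128.7   37. ]
side hole1 0.76 [263.1 312.7] [493.2 168.3   7. ]
side hole1 0.75 [246.  330.6] [511.5 221.7   7. ]
side hole1 0.58 [233.5 282.4] [585.1 121.5   7. ]
side hole1 0.56 [209.9 299.4] [616.  182.3   7. ]
side post1 0.95 [309.3 226.2] [468.6 -80.8  37. ]
side post1 0.91 [312.8 211.9] [ 474.7 -129.3   37. ]
side post1 0.77 [264.4 217.2] [582.2 -66.3  37. ]
side post1 0.56 [274.  202.4] [ 577.6 -122.7   37. ]
[[ 0.9  0.4 -0. ]
 [ 0.4 -0.9  0. ]
 [-0.  -0.  -1. ]]
```

Call:
play_rows:
  dp:
    - [10,16,10]
    - [18,29,8]
    - [20,34,8]
    - [20,34,8]
    - [20,34,8]
    - [20,34,8]
    - [20,34,8]
    - [20,34,8]
  yaw: [0,2,5,6,6,6,6,6]

```text
t: 2.67
ee_pos: [382.6, -328.8, 289.2]
orientation: [2.73, 1.553, 0.0]
ft_force: [1.0, -0.2, 0.5]
width: 87.6
grasp_force: 0.0
```

Call:
play_rows:
  dp:
    - [20,34,8]
    - [20,34,8]
    - [20,34,8]
    - [20,34,5]
    - [20,34,0]
    - [20,34,0]
    - [20,30,0]
    - [10,20,0]
  yaw: [6,6,6,6,6,6,5,0]

```text
t: 3.33
ee_pos: [533.7, -73.7, 317.9]
orientation: [2.011, 2.412, 0.002]
ft_force: [0.6, -0.8, -0.4]
width: 88.0
grasp_force: 0.0
```

```bash
python3 - <<'E'
from h import *
np.set_printoptions(precision=1,suppress=True)
p=shot('wrist'); save(p,'w1.png'); o=ctrl.get_obs(); print(o['t'],o['ee_pos'],o['qvel'],R.from_rotvec(o['orientation']).as_matrix(),p['hand_eye'])
for r in models.landmark_of(p,'post1'): print(round(r['conf'],2),np.array(r['location']),atz(p,r['location'],37),atd(p,r['location']))
E
```

```text
3.3833 [534.6 -71.7 317.8] [-0.1 -0.   0.  -0.   0.  -0.1] [[-0.2  1.   0. ]
 [ 1.   0.2  0. ]
 [ 0.   0.  -1. ]] [[  -0.     1.     0.3   84.2]
 [   1.    -0.     0.    -0.7]
 [   0.     0.3   -1.  -162.2]
 [   0.     0.     0.     1. ]]
0.74 [280.2 154.8] [577.7 -65.9  37. ] [577.6 -65.8  38. ]
0.66 [209.1 148.2] [469.8 -75.4  37. ] [469.9 -75.3  37.3]
0.62 [205.1 182.5] [ 471.1 -130.    37. ] [ 471.8 -127.8   44.1]
```

View pics/w1.png

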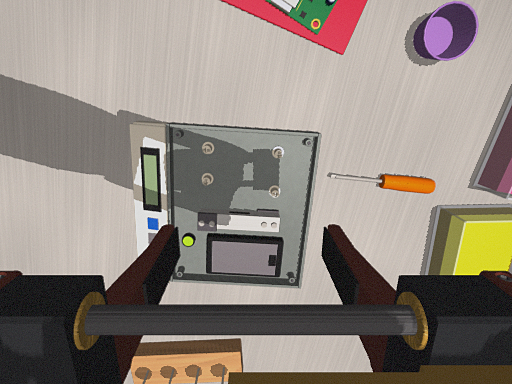

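Call:
play_rows:
  dp:
    - [-2,-4,-20]
    - [-2,-4,-30]
    - [-2,-4,-30]
    - [-2,-4,-30]
    - [0,-4,-20]
    - [0,0,-8]
    - [0,0,0]
    - [0,0,0]
  yaw: [0,-3,-3,0,0,0,0,0]

```text
t: 4.1
ee_pos: [524.3, -97.0, 180.3]
orientation: [2.143, 2.296, 0.0]
ft_force: [0.3, 0.6, -0.1]
width: 87.8
grasp_force: 0.0
```

```bash
cat >> h.py <<'E'
H={1:(55,32),2:(55,-32),3:(-55,32),4:(-55,-18)}
def fit(pts,th):
    "pts: list of world xy; assign to holes by best rigid fit near angle th; returns centre,theta,rms"
    from itertools import permutations
    P=np.array(pts)[:,:2]; best=None
    for ks in permutations(H,len(P)):
        A=np.array([H[k] for k in ks],float); a=A-A.mean(0); b=P-P.mean(0)
        t=np.arctan2((a[:,0]*b[:,1]-a[:,1]*b[:,0]).sum(),(a*b).sum())
        c,s=np.cos(t),np.sin(t); Q=np.array([[c,-s],[s,c]]); ctr=P.mean(0)-Q@A.mean(0)
        e=P-(A@Q.T+ctr); r=np.sqrt((e**2).sum(1).mean())
        if best is None or r<best[2]: best=(ctr,np.degrees(t),r,ks,e)
    return best
E
python3 - <<'E'
from h import *
np.set_printoptions(precision=2,suppress=True)
p=shot('wrist'); save(p,'w2.png'); o=ctrl.get_obs(); print(o['t'],o['ee_pos'],o['orientation'],o['qvel'])
L=[]
for r in models.landmark_of(p,'post1'):
    print(round(r['conf'],2),np.array(r['location']),atz(p,r['location'],37),atd(p,r['location'])); L.append(atz(p,r['location'],37))
if len(L)>2: print(fit(L[:4],0))
cv2.imwrite('pics/w2b.png',cv2.resize(p['pixels'][:,:,::-1],(800,600),interpolation=cv2.INTER_CUBIC))
E
```

```text
4.15 [524.82 -96.93 180.91] [2.14 2.3  0.  ] [ 0.   -0.01 -0.01  0.   -0.   -0.  ]
0.83 [303.5 153.3] [577.07 -65.94  37.  ] [576.8  -65.7   38.39]
0.75 [197.6 155.1] [466.38 -75.47  37.  ] [466.36 -75.49  36.88]
0.65 [300.1 208.9] [ 581.   -128.23   37.  ] [ 580.98 -128.19   37.09]
0.36 [443.9 174.3] [729.87 -78.17  37.  ] [744.92 -82.78  15.32]
(array([586.52, -84.12]), np.float64(-143.98861409469694), np.float64(57.39343227987549), (4, 2, 1, 3), array([[-43.36, -28.72],
       [-56.84,  15.1 ],
       [ 20.15,  14.11],
       [ 80.04,  -0.5 ]]))
```

View pics/w2b.png

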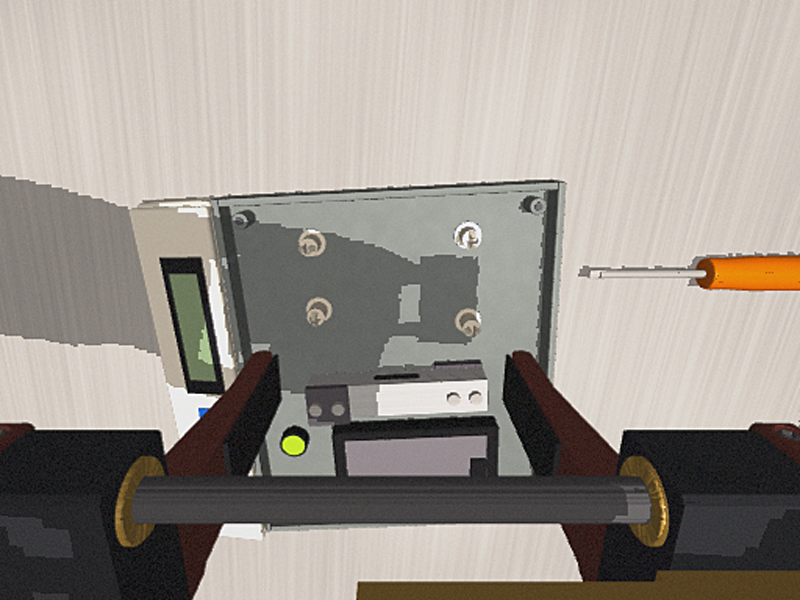

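```bash
python3 - <<'E'
from h import *
np.set_printoptions(precision=2,suppress=True)
p=shot('wrist')
z=p['range_z']; v,u=np.nonzero(z>0)
d=np.stack([(u-p['cx'])/p['fx'],-(v-p['cy'])/p['fy'],-np.ones(len(u))],1)*z[v,u][:,None]
W=d@p['M'][:3,:3].T+p['M'][:3,3]
L=[];N=[]
for g in((577,-66),(466.4,-75.5),(581,-128),(470.5,-125)):
    m=np.hypot(W[:,0]-g[0],W[:,1]-g[1])<13
    Q=W[m]; s=Q[Q[:,2]>33]; uv=np.stack([u,v],1)[m][Q[:,2]>33]
    sh=s[(s[:,2]<39)]; t=s[s[:,2]>42]
    print(g,'sh n',len(sh),(sh[:,:2].max(0)+sh[:,:2].min(0))/2,np.ptp(sh[:,:2],0),sh[:,2].mean(),'nose',len(t),t.mean(0),t[t[:,2].argmax()])
    L.append((sh[:,:2].max(0)+sh[:,:2].min(0))/2);N.append(t.mean(0))
for X in(L,N): print(fit(X,0))
L2=[]
for r in models.landmark_of(p,'post1'):
    if r['location'][0]<400: L2.append(atz(p,r['location'],37));print(r['conf'],r['location'],L2[-1])
print(fit(L2,0))
E
```

```text
(577, -66) sh n 78 [574.9  -65.06] [12.56 11.92] 36.8471217593142 nose 10293 [575.43 -65.79 280.93] [567.85 -73.75 291.46]
(466.4, -75.5) sh n 81 [466.28 -78.17] [11.78 12.43] 36.92298652113969 nose 9054 [469.29 -73.29 280.09] [461.72 -81.75 287.28]
(581, -128) sh n 66 [ 582.17 -128.84] [11.27 12.76] 36.649424173152525 nose 31 [ 582.63 -128.7    44.5 ] [ 580.54 -128.2    47.32]
(470.5, -125) sh n 70 [ 472.07 -127.73] [11.87 11.91] 36.7888387158813 nose 29 [ 471.61 -126.81   44.36] [ 471.42 -126.26   47.81]
(array([ 524.27, -103.43]), np.float64(6.736234106435109), np.float64(0.3693415070041819), (1, 3, 2, 4), array([[-0.23,  0.14],
       [ 0.38, -0.07],
       [-0.47, -0.08],
       [ 0.31,  0.02]]))
(array([ 525.05, -102.13]), np.float64(5.077130735156903), np.float64(1.8191055218277157), (1, 3, 2, 4), array([[-1.57, -0.4 ],
       [ 1.86,  1.83],
       [-0.04,  0.44],
       [-0.24, -1.88]]))
0.98 [197.3, 157.3] [467.09 -77.94  37.  ]
0.84 [203.0, 203.7] [ 474.13 -129.74   37.  ]
0.75 [300.8, 152.3] [575.43 -65.14  37.  ]
0.63 [297.3, 206.4] [ 578.91 -125.76   37.  ]
(array([ 524.35, -103.11]), np.float64(7.482434216121587), np.float64(2.789180371777337), (3, 4, 1, 2), array([[ 1.44,  0.61],
       [ 1.98, -1.62],
       [ 0.72, -0.91],
       [-4.14,  1.92]]))
```

Call:
play_rows:
  dp:
    - [3,20,5]
    - [4,34,5]
    - [4,40,0]
    - [4,40,0]
    - [4,40,0]
    - [4,40,0]
    - [2,40,0]
    - [2,21,0]
  yaw: [-3,-4,-5,-5,-5,-5,0,0]

```text
t: 4.97
ee_pos: [551.5, 182.7, 191.0]
orientation: [2.618, 1.736, 0.005]
ft_force: [0.3, -0.2, 0.4]
width: 88.1
grasp_force: 0.0
```

Call:
play_rows:
  dp:
    - [0,0,0]
    - [0,0,0]
  yaw: [0,0]

```text
t: 5.13
ee_pos: [551.2, 179.6, 190.4]
orientation: [2.617, 1.737, 0.002]
ft_force: [-0.9, 0.1, -0.3]
width: 88.1
grasp_force: 0.0
```

```bash
cat >> h.py <<'E'
def cloud(p):
    z=p['range_z']; v,u=np.nonzero(z>0)
    d=np.stack([(u-p['cx'])/p['fx'],-(v-p['cy'])/p['fy'],-np.ones(len(u))],1)*z[v,u][:,None]
    return d@p['M'][:3,:3].T+p['M'][:3,3],u,v
E
python3 - <<'E'
from h import *
np.set_printoptions(precision=2,suppress=True)
p=shot('wrist'); o=ctrl.get_obs(); print(o['t'],o['ee_pos'],o['orientation'])
L=[]
for r in models.landmark_of(p,'hole1'):
    q=atz(p,r['location'],7); print(round(r['conf'],2),np.array(r['location']),q)
    L.append(q)
if len(L)>2: print(fit(L[:4],0))
for r in models.landmark_of(p,'transformer_top')[:1]: print(r,atd(p,r['location']))
W,u,v=cloud(p)
b=(np.hypot(W[:,0]-552,W[:,1]-180)<100)
def rect(m,n):
    X=W[m][:,:2].astype(np.float32); print(n,len(X),cv2.minAreaRect(X),np.median(W[m][:,2]))
px=p['pixels'].astype(int)[v,u]; g=(px[:,1]>px[:,0]+25)&(px[:,1]>px[:,2]+25)
rect(b&g&(W[:,2]<12)&(W[:,2]>4),'laminate')
rect(b&(W[:,2]>26)&(W[:,2]<34),'trafo')
cv2.imwrite('pics/w3b.png',cv2.resize(p['pixels'][:,:,::-1],(800,600),interpolation=cv2.INTER_CUBIC))
E
```

```text
5.1833 [551.02 178.47 190.21] [2.62 1.74 0.  ]
0.94 [298.2 146.8] [613.14 183.19   7.  ]
0.9 [298.1 196.8] [591.69 124.68   7.  ]
0.8 [206.2 192.5] [488.92 174.1    7.  ]
0.62 [208.1 156.7] [510.3  213.73   7.  ]
(array([549.89, 170.61]), np.float64(-18.72618989434908), np.float64(3.582345347614611), (1, 2, 4, 3), array([[ 0.89, -0.07],
       [-0.01,  2.04],
       [-3.1 ,  2.88],
       [ 2.23, -4.85]]))
{'location': [251.5, 166.2], 'conf': 0.74} [555.37 187.89  29.78]
laminate 4226 ((549.5257568359375, 171.49822998046875), (84.03936767578125, 128.6861114501953), 70.37283325195312) 7.052199101995967
trafo 704 ((557.2453002929688, 192.07786560058594), (32.13676452636719, 28.476760864257812), 70.8368148803711) 29.160754761799353
```

View pics/w3b.png

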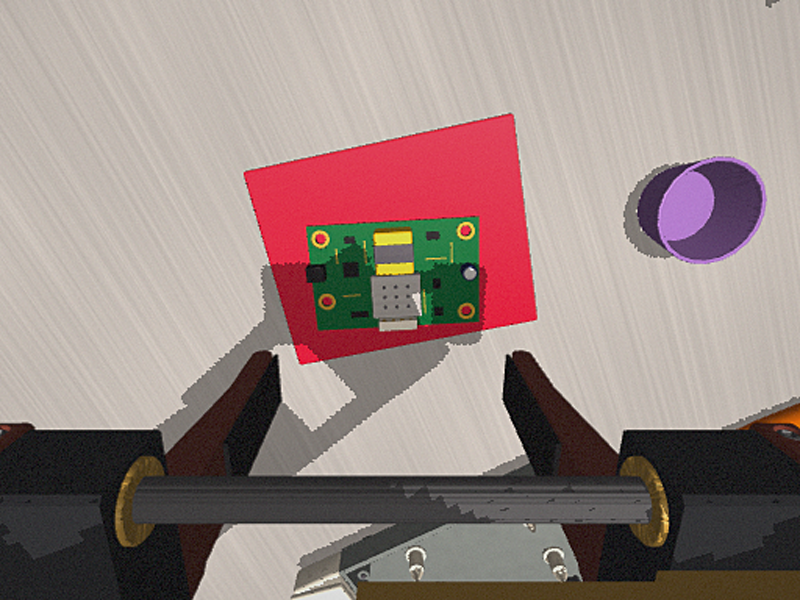

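Call:
play_rows:
  dp:
    - [2,5,-10]
    - [2,5,-30]
    - [2,4,-38]
    - [0,0,-38]
    - [0,0,-30]
    - [0,0,-15]
    - [0,0,0]
    - [0,0,0]
  yaw: [0,1.7,1.7,0,0,0,0,0]
  gripper: 0.3

```text
t: 5.95
ee_pos: [556.5, 191.5, 27.6]
orientation: [-2.568, -1.809, 0.003]
ft_force: [-0.1, 0.4, -0.1]
width: 61.3
grasp_force: 0.0
```

```bash
python3 - <<'E'
from h import *
np.set_printoptions(precision=2,suppress=True)
p=shot('wrist'); o=ctrl.get_obs(); print(o['t'],o['ee_pos'],o['orientation'],o['width'])
print('yaw tool y',2*np.degrees(np.arctan2(o['orientation'][1],o['orientation'][0]))-90)
W,u,v=cloud(p)
m=(np.hypot(W[:,0]-557,W[:,1]-192)<23)&(W[:,2]>26)&(W[:,2]<31)&(v<330)
px=p['pixels'].astype(int)[v,u]
print(m.sum(),cv2.minAreaRect(W[m][:,:2].astype(np.float32)))
save(p,'w4.png')
E
```

```text
6.0 [557.51 192.    28.9 ] [2.57 1.81 0.  ] 61.43097502403398
yaw tool y -19.66976681097438
2206 ((557.56640625, 192.2689208984375), (32.48588180541992, 28.556779861450195), 71.43009948730469)
```

View pics/w4.png

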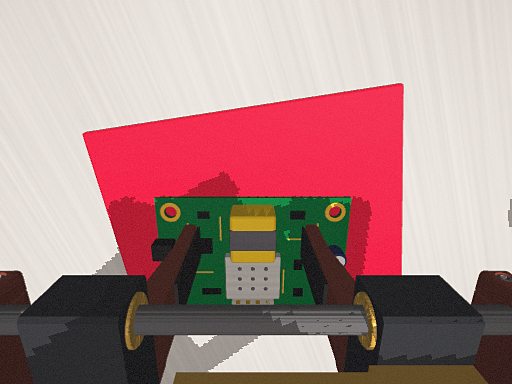

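Call:
play_rows:
  dp:
    - [0,0,-8]
    - [0,0,-6]
    - [0,0,-4.5]
    - [0,0,0]
    - [0,0,0]
  yaw: [0,0,0,0,0]

```text
t: 6.42
ee_pos: [556.9, 192.5, 10.2]
orientation: [-2.567, -1.811, 0.0]
ft_force: [-0.1, 0.0, 0.0]
width: 61.1
grasp_force: 0.0
```

Call:
play_rows:
  dp:
    - [0,0,0]
    - [0,0,0]
    - [0,0,0]
    - [0,0,0]
    - [0,0,0]
    - [0,0,0]
    - [0,0,0]
    - [0,0,0]
  yaw: [0,0,0,0,0,0,0,0]
  gripper: 1

```text
t: 7.08
ee_pos: [557.2, 192.5, 10.3]
orientation: [2.567, 1.811, 0.0]
ft_force: [0.5, -0.1, 1.4]
width: 27.6
grasp_force: 30.0
```

Call:
play_rows:
  dp:
    - [0,0,4]
    - [0,0,12]
    - [0,0,25]
    - [0,-4,30]
    - [-3,-18,20]
    - [-4,-30,8]
    - [-5,-36,0]
    - [-5,-36,0]
  yaw: [0,0,0,0,2,4,4,4]

```text
t: 7.75
ee_pos: [540.4, 67.8, 111.1]
orientation: [2.321, 2.115, 0.003]
ft_force: [0.0, -0.5, -1.1]
width: 27.7
grasp_force: 30.0
```

Call:
play_rows:
  dp:
    - [-5,-36,0]
    - [-5,-36,0]
    - [-5,-36,0]
    - [-2.4,-26,0]
    - [-1,-12,0]
    - [0,-4.1,0]
    - [0,0,0]
    - [0,0,0]
  yaw: [4,4,3,1.3,0,0,0,0]

```text
t: 8.42
ee_pos: [521.9, -80.8, 109.4]
orientation: [2.088, 2.347, 0.001]
ft_force: [-0.5, 0.1, -1.4]
width: 27.6
grasp_force: 30.0
```

```bash
python3 - <<'E'
from h import *
np.set_printoptions(precision=2,suppress=True)
p=shot('wrist'); o=ctrl.get_obs(); print(o['t'],o['ee_pos'],o['orientation'],o['width'])
print('yaw tool y',2*np.degrees(np.arctan2(o['orientation'][1],o['orientation'][0]))-90)
W,u,v=cloud(p); z0=o['ee_pos'][2]-6.2
print('hole z',z0+3)
L=[]
for r in models.landmark_of(p,'hole1'):
    q=atz(p,r['location'],z0+3); print(round(r['conf'],2),np.array(r['location']),q); L.append(q)
for z in (21,): 
    m=(np.hypot(W[:,0]-o['ee_pos'][0],W[:,1]-o['ee_pos'][1])<26)&(abs(W[:,2]-z0-25)<2)&(v<330)
    print('trafo',m.sum(),cv2.minAreaRect(W[m][:,:2].astype(np.float32)),np.median(W[m][:,2]))
px=p['pixels'].astype(int)[v,u]; g=(px[:,1]>px[:,0]+25)&(px[:,1]>px[:,2]+25)
m=g&(abs(W[:,2]-z0-3)<4)&(np.hypot(W[:,0]-524,W[:,1]+103)<100)
X=W[m]; print('lam',m.sum(),cv2.minAreaRect(X[:,:2].astype(np.float32)))
A=np.c_[X[:,:2]-X[:,:2].mean(0),np.ones(len(X))]; print('plane',np.linalg.lstsq(A,X[:,2],rcond=None)[0]*[1000,1000,1])
save(p,'w5.png')
E
```

```text
8.4667 [521.82 -80.47 109.3 ] [-2.09 -2.35 -0.  ] 28.156867337447984
yaw tool y -353.2750387732218
hole z 106.10490148218346
0.87 [340.7 221.9] [574.65 -63.51 106.1 ]
0.62 [163.5 224.2] [467.04 -77.64 106.1 ]
trafo 2697 ((521.0990600585938, -80.7723388671875), (45.55485916137695, 32.20382308959961), 6.196192741394043) 128.32516111329693
lam 6539 ((521.3381958007812, -83.94973754882812), (130.5404815673828, 46.52993392944336), 6.69549036026001)
plane [ -1.23   3.19 106.22]
```

View pics/w5.png

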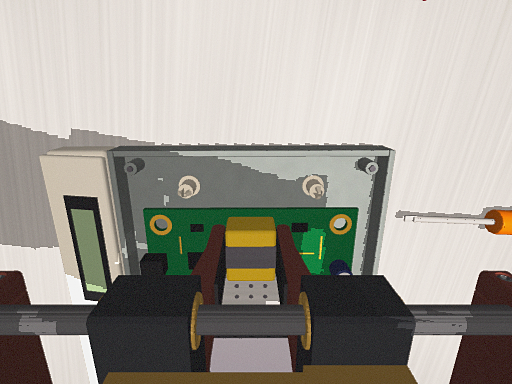

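```bash
python3 - <<'E'
from h import *
np.set_printoptions(precision=2,suppress=True)
p=shot('wrist'); o=ctrl.get_obs(); print(o['ee_pos'])
W,u,v=cloud(p); z0=o['ee_pos'][2]-6.2
a=np.radians(6.7); Q=np.array([[np.cos(a),-np.sin(a)],[np.sin(a),np.cos(a)]])
for k in (1,3):
    g=np.array([524.3,-103.4])+Q@H[k]
    m=(np.hypot(*(W[:,:2]-g).T)<10)&(abs(W[:,2]-36.8)<2); X=W[m][:,:2]
    print(k,g,'shoulder',m.sum(),cv2.minEnclosingCircle(X.astype(np.float32)),(X.max(0)+X.min(0))/2)
px=p['pixels'].astype(int)[v,u]; gr=(px[:,1]>px[:,0]+25)&(px[:,1]>px[:,2]+25)
m=gr&(abs(W[:,2]-z0-3)<4)&(np.hypot(W[:,0]-524,W[:,1]+103)<100)
B=(W[m][:,:2]-[524.3,-103.4])@Q
print('edges in target frame x',np.percentile(B[:,0],[0,.5,99.5,100]),'y',np.percentile(B[:,1],[99.,99.8,100]))
# gold rings
R_,G_,B_=px.T; gold=(R_>150)&(G_>110)&(B_<110)&(abs(W[:,2]-z0-3)<3)
for k in (1,3):
    g=np.array([524.3,-103.4])+Q@H[k]
    n=gold&(np.hypot(*(W[:,:2]-g).T)<12); c,r=cv2.minEnclosingCircle(W[n][:,:2].astype(np.float32)); print('ring',k,n.sum(),c,r,'off from target',np.array(c)-g)
E
```

```text
[521.8  -80.31 109.19]
1 [575.19 -65.2 ] shoulder 113 ((575.1258544921875, -65.09112548828125), 6.54988431930542) [575.24 -65.44]
3 [465.94 -78.04] shoulder 107 ((465.88531494140625, -78.38380432128906), 6.3947014808654785) [465.88 -78.38]
edges in target frame x [-65.71 -64.98  63.83  64.83] y [42.84 43.13 43.64]
ring 1 190 (574.5905151367188, -64.0899887084961) 6.922519683837891 off from target [-0.6   1.11]
ring 3 199 (465.1859436035156, -77.2147445678711) 6.841773509979248 off from target [-0.76  0.82]
```

Call:
play_rows:
  dp:
    - [0.7,-1.0,-6]
    - [0,0,-14]
    - [0,0,-15]
    - [0,0,-10]
    - [0,0,-5]
    - [0,0,-2]
    - [0,0,0]
    - [0,0,0]
  yaw: [0,0,0,0,0,0,0,0]

```text
t: 9.23
ee_pos: [522.7, -82.6, 57.4]
orientation: [2.088, 2.347, 0.0]
ft_force: [-0.2, -1.1, -1.1]
width: 27.7
grasp_force: 30.0
```

```bash
python3 - <<'E'
from h import *
np.set_printoptions(precision=2,suppress=True)
p=shot('wrist'); o=ctrl.get_obs(); print(o['t'],o['ee_pos'],o['ft_force'])
W,u,v=cloud(p); z0=o['ee_pos'][2]-6.2
a=np.radians(6.7); Q=np.array([[np.cos(a),-np.sin(a)],[np.sin(a),np.cos(a)]])
px=p['pixels'].astype(int)[v,u]; R_,G_,B_=px.T; gold=(R_>150)&(G_>110)&(B_<110)&(abs(W[:,2]-z0-3)<3)
for k in (1,3):
    g=np.array([524.3,-103.4])+Q@H[k]
    n=gold&(np.hypot(*(W[:,:2]-g).T)<12); c,r=cv2.minEnclosingCircle(W[n][:,:2].astype(np.float32)); print('ring',k,n.sum(),c,r,'off from target',np.array(c)-g)
cv2.imwrite('pics/w6.png',cv2.resize(p['pixels'][150:350,100:412,::-1],(780,500)))
E
```

```text
9.2833 [522.76 -82.64  57.64] [ 0.13  0.49 -0.79]
ring 1 189 (575.1165161132812, -66.57726287841797) 6.8768815994262695 off from target [-0.07 -1.38]
ring 3 201 (465.9590148925781, -79.48981475830078) 6.886074542999268 off from target [ 0.02 -1.45]
```

View pics/w6.png

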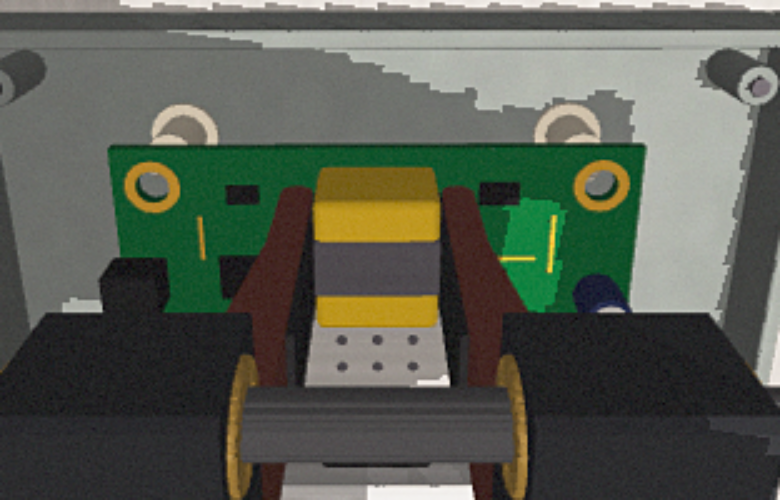

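Call:
play_rows:
  dp:
    - [0,1.4,0]
    - [0,0,-1.2]
    - [0,0,-1.2]
    - [0,0,0]
    - [0,0,0]
  yaw: [0,0,0,0,0]

```text
t: 9.7
ee_pos: [522.3, -81.2, 54.8]
orientation: [2.088, 2.347, 0.0]
ft_force: [0.6, -0.5, -1.3]
width: 28.1
grasp_force: 30.0
```

```bash
python3 - <<'E'
from h import *
np.set_printoptions(precision=2,suppress=True)
p=shot('wrist'); o=ctrl.get_obs(); print(o['t'],o['ee_pos'],o['ft_force'])
W,u,v=cloud(p); z0=o['ee_pos'][2]-6.2
a=np.radians(6.7); Q=np.array([[np.cos(a),-np.sin(a)],[np.sin(a),np.cos(a)]])
px=p['pixels'].astype(int)[v,u]; R_,G_,B_=px.T; gold=(R_>150)&(G_>110)&(B_<110)&(abs(W[:,2]-z0-3)<3)
for k in (1,3):
    g=np.array([524.3,-103.4])+Q@H[k]
    n=gold&(np.hypot(*(W[:,:2]-g).T)<12); c,r=cv2.minEnclosingCircle(W[n][:,:2].astype(np.float32)); print('ring',k,n.sum(),c,r,'off from target',np.array(c)-g)
    m=(np.hypot(*(W[:,:2]-g).T)<6); print('in hole',[(x.round(1),q) for x,q in zip(W[m],px[m]) if np.hypot(*(x[:2]-c))<3.5][::3][:14])
cv2.imwrite('pics/w7.png',np.hstack([cv2.resize(p['pixels'][190:250,x:x+60,::-1],(390,390)) for x in (130,315)]))
E
```

```text
9.75 [522.34 -81.22  54.82] [-0.34  0.38 -0.71]
ring 1 190 (574.701171875, -65.13216400146484) 6.912126541137695 off from target [-0.49  0.07]
in hole [(array([575.2, -63.2,  47. ]), array([176, 147,  94])), (array([575.3, -63.9,  47. ]), array([199, 188, 168])), (array([574.2, -64.6,  47.2]), array([174, 164, 150])), (array([574.1, -66.6,  44.2]), array([134, 119,  98])), (array([576.2, -66.6,  43.6]), array([127, 118, 106])), (array([573.6, -67.3,  44.4]), array([151, 122,  83])), (array([575.1, -66.6,  45.5]), array([121, 112, 103])), (array([577.3, -66.8,  44.5]), array([125, 117, 107])), (array([574.2, -66.9,  46.5]), array([148, 140, 126])), (array([576.1, -66.7,  46.6]), array([148, 138, 122])), (array([573.6, -66.8,  48.5]), array([138, 127, 111])), (array([576. , -67.2,  47.1]), array([130, 121, 105]))]
ring 3 201 (465.99493408203125, -78.27836608886719) 6.921152114868164 off from target [ 0.05 -0.24]
in hole [(array([462.9, -77.7,  45.5]), array([149, 143, 137])), (array([464.5, -78. ,  44.3]), array([103,  97,  90])), (array([463.9, -77.8,  46.5]), array([150, 144, 131])), (array([464.6, -79.6,  42.3]), array([109, 106, 102])), (array([464.1, -78.1,  47.3]), array([146, 137, 119])), (array([464.9, -79.8,  43.3]), array([109, 106,  97])), (array([463.1, -79.5,  46. ]), array([155, 147, 134])), (array([465. , -79.4,  45.7]), array([106, 102,  90])), (array([468. , -78.1,  47.9]), array([182, 170, 161])), (array([464.6, -80.8,  44.3]), array([111, 102,  92])), (array([467.7, -79.4,  46.7]), array([163, 156, 143])), (array([465.2, -81.4,  44.3]), array([108, 100,  85]))]
```

View pics/w7.png

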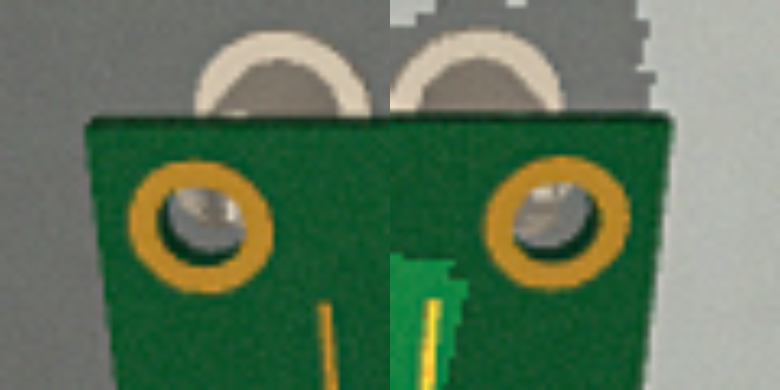

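Call:
play_rows:
  dp:
    - [0,0,-0.7]
    - [0,0,-0.7]
    - [0,0,-0.7]
    - [0,0,-0.7]
    - [0,0,-0.7]
    - [0,0,-0.5]
    - [0,0,0]
  yaw: [0,0,0,0,0,0,0]

```text
t: 10.33
ee_pos: [522.3, -81.2, 50.7]
orientation: [-2.088, -2.347, 0.0]
ft_force: [0.1, -0.4, -0.9]
width: 28.2
grasp_force: 30.0
```

Call:
play_rows:
  dp:
    - [0,0,-0.5]
    - [0,0,-0.4]
    - [0,0,0]
    - [0,0,0]
  yaw: [0,0,0,0]

```text
t: 10.67
ee_pos: [522.4, -81.3, 49.9]
orientation: [2.088, 2.347, 0.0]
ft_force: [0.2, -1.2, 0.4]
width: 28.2
grasp_force: 30.0
```

Call:
play_rows:
  dp:
    - [0,0,0]
    - [0,0,0]
    - [0,0,0]
    - [0,0,0]
    - [0,0,5]
    - [0,0,15]
    - [0,0,25]
    - [0,0,30]
  yaw: [0,0,0,0,0,0,0,0]
  gripper: 0.35

```text
t: 11.33
ee_pos: [521.1, -81.0, 124.7]
orientation: [-2.086, -2.345, 0.003]
ft_force: [0.4, 0.5, -0.1]
width: 57.3
grasp_force: 0.0
```

Call:
play_rows:
  dp:
    - [0,-8,30]
    - [0,-8,15]
    - [0,0,0]
    - [0,0,0]
  yaw: [0,0,0,0]
  gripper: 1

```text
t: 11.67
ee_pos: [522.8, -97.4, 170.7]
orientation: [2.088, 2.345, 0.002]
ft_force: [-0.6, -0.1, -0.4]
width: 33.7
grasp_force: 0.0
```

```bash
cat >> h.py <<'E'
A0=np.radians(6.7); Q0=np.array([[np.cos(A0),-np.sin(A0)],[np.sin(A0),np.cos(A0)]]); C0=np.array([524.3,-103.4])
def check():
    "board seating as seen: laminate top height above home (40) at the corners, ring offsets"
    p=shot('wrist'); o=ctrl.get_obs(); print('t',o['t'],'tcp',o['ee_pos'],'f',o['ft_force'],'w',o['width'])
    W,u,v=cloud(p); px=p['pixels'].astype(int)[v,u]; B=(W[:,:2]-C0)@Q0; r,g,b=px.T
    lam=(g>r+25)&(g>b+15)&(abs(B[:,0])<64)&(abs(B[:,1])<41)&(W[:,2]>36)&(W[:,2]<56)
    if lam.sum()>200:
        X=np.c_[B[lam],np.ones(lam.sum())]; y=W[lam,2]
        for _ in range(3):
            k=np.linalg.lstsq(X,y,rcond=None)[0]; i=abs(X@k-y)<1; X,y=X[i],y[i]
        print('lam pts',len(y),'plane height at holes',{n:round(float(np.r_[h,1]@k),1) for n,h in H.items()},'res',np.std(X@k-y))
        for n,h in H.items():
            m=lam&(np.hypot(*(B-h).T)<15); print(n,'local z',m.sum(),np.median(W[m,2]) if m.sum() else None, end='; ')
            q=(r>130)&(g>90)&(b<110)&(r>b+50)&(np.hypot(*(B-h).T)<12)&(W[:,2]>36)&(W[:,2]<56)
            if q.sum()>30: c,rr=cv2.minEnclosingCircle(B[q].astype(np.float32)); print('ring',q.sum(),np.array(c)-h,round(rr,1), end='')
            m=(np.hypot(*(B-h).T)<3.5)&(W[:,2]<60); print(' top in hole',np.sort(W[m,2])[-3:] if m.sum() else None)
    return p
E
python3 - <<'E'
from h import *
np.set_printoptions(precision=2,suppress=True)
p=check(); cv2.imwrite('pics/w8.png',p['pixels'][:,:,::-1])
E
```

```text
t 11.7167 tcp [521.86 -97.01 169.53] f [-0.12  0.38 -0.64] w 29.781779087923695
lam pts 4818 plane height at holes {1: 46.2, 2: 46.2, 3: 46.3, 4: 46.4} res 0.49285620832834504
1 local z 342 46.24143096822456; ring 101 [-0.4  -0.39] 7.2 top in hole [47.22 47.29 48.34]
2 local z 292 46.20178484611216; ring 69 [-0.03 -0.57] 6.7 top in hole [47.05 47.14 47.16]
3 local z 347 46.33309202969963; ring 79 [-0.16 -0.58] 6.6 top in hole [46.82 46.87 46.99]
4 local z 382 46.308269652776374; ring 66 [-0.21 -0.64] 6.6 top in hole [47.4  48.19 48.71]
```

View pics/w8.png

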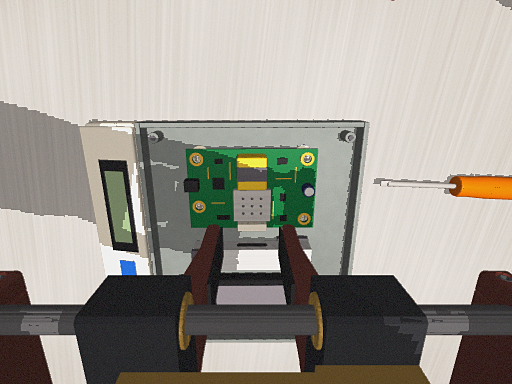

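Call:
play_rows:
  dp:
    - [8,8,-10]
    - [12,11,-25]
    - [12.1,9.7,-30]
    - [0,0,-25]
    - [0,0,-18]
    - [0,0,-9]
    - [0,0,-2.9]
    - [0,0,0]
  yaw: [0,0,0,0,0,0,0,0]
  gripper: 1

```text
t: 12.38
ee_pos: [553.6, -67.9, 48.4]
orientation: [-2.086, -2.346, 0.002]
ft_force: [0.8, 0.4, 0.6]
width: 0.6
grasp_force: 0.0
```

Call:
play_rows:
  dp:
    - [0,0,0]
    - [0,0,0]
  yaw: [0,0]

```text
t: 12.55
ee_pos: [555.2, -68.6, 50.9]
orientation: [2.087, 2.346, 0.002]
ft_force: [-0.3, 0.3, 1.0]
width: 0.9
grasp_force: 0.0
```

Call:
play_rows:
  dp:
    - [0,0,-0.7]
    - [0,0,-0.7]
    - [0,0,-0.7]
    - [0,0,-0.7]
    - [0,0,-0.7]
    - [0,0,-0.7]
    - [0,0,-0.6]
    - [0,0,-0.6]
  yaw: [0,0,0,0,0,0,0,0]

```text
t: 13.22
ee_pos: [554.7, -68.5, 45.0]
orientation: [2.088, 2.347, 0.001]
ft_force: [-0.9, 1.0, 6.7]
width: 0.4
grasp_force: 3.2
```

Call:
play_rows:
  dp:
    - [0,0,-0.6]
    - [0,0,-0.6]
  yaw: [0,0]

```text
t: 13.38
ee_pos: [554.6, -68.5, 43.4]
orientation: [2.088, 2.347, 0.0]
ft_force: [-1.4, -0.1, -0.5]
width: 0.7
grasp_force: 0.0
```

Call:
play_rows:
  dp:
    - [0,0,-0.6]
    - [0,0,-0.6]
    - [0,0,-0.6]
  yaw: [0,0,0]

```text
t: 13.63
ee_pos: [554.6, -68.6, 42.2]
orientation: [2.088, 2.347, 0.0]
ft_force: [-3.2, 0.8, 15.3]
width: 0.3
grasp_force: 7.4
```

Call:
play_rows:
  dp:
    - [0,0,-0.6]
    - [0,0,-0.5]
  yaw: [0,0]

```text
t: 13.8
ee_pos: [554.6, -68.6, 41.6]
orientation: [2.088, 2.347, 0.0]
ft_force: [-3.7, 1.2, 19.6]
width: 0.3
grasp_force: 9.4
```

Call:
play_rows:
  dp:
    - [0,0,5]
    - [0,0,10]
    - [2,-16,2]
    - [3.2,-29,0]
    - [2,-16.6,0]
    - [0,0,-4]
    - [0,0,-2.5]
    - [0,0,0]
  yaw: [0,0,0,0,0,0,0,0]

```text
t: 14.47
ee_pos: [560.8, -129.5, 50.3]
orientation: [-2.087, -2.346, 0.001]
ft_force: [0.6, -0.5, 0.3]
width: 0.2
grasp_force: 0.0
```

Call:
play_rows:
  dp:
    - [0,0,0]
    - [0,0,-0.7]
    - [0,0,-0.7]
    - [0,0,-0.7]
    - [0,0,-0.7]
  yaw: [0,0,0,0,0]

```text
t: 14.88
ee_pos: [561.7, -129.7, 48.2]
orientation: [-2.087, -2.348, -0.0]
ft_force: [0.2, 0.4, 1.8]
width: 0.6
grasp_force: 0.7
```

Call:
play_rows:
  dp:
    - [0,0,-0.6]
    - [0,0,-0.6]
  yaw: [0,0]

```text
t: 15.05
ee_pos: [561.7, -129.9, 47.1]
orientation: [-2.088, -2.347, -0.0]
ft_force: [-1.0, 0.5, 1.5]
width: 0.3
grasp_force: 1.0
```

Call:
play_rows:
  dp:
    - [0,0,-0.6]
    - [0,0,-0.6]
    - [0,0,-0.6]
  yaw: [0,0,0]

```text
t: 15.3
ee_pos: [561.7, -130.1, 45.2]
orientation: [2.088, 2.347, 0.0]
ft_force: [-0.3, 0.8, 1.3]
width: 0.7
grasp_force: 0.2
```

Call:
play_rows:
  dp:
    - [0,0,-0.6]
    - [0,0,-0.6]
  yaw: [0,0]

```text
t: 15.47
ee_pos: [561.6, -130.2, 43.8]
orientation: [2.088, 2.347, -0.0]
ft_force: [-0.7, -0.2, 1.2]
width: 0.6
grasp_force: 0.0
```

Call:
play_rows:
  dp:
    - [0,0,-0.6]
    - [0,0,-0.6]
  yaw: [0,0]

```text
t: 15.63
ee_pos: [561.6, -130.2, 42.6]
orientation: [-2.088, -2.347, 0.0]
ft_force: [0.4, 0.5, 0.6]
width: 0.5
grasp_force: 0.0
```

Call:
play_rows:
  dp:
    - [0,0,-0.6]
    - [0,0,-0.5]
  yaw: [0,0]

```text
t: 15.8
ee_pos: [561.6, -130.2, 41.8]
orientation: [-2.088, -2.347, 0.0]
ft_force: [-1.5, -0.3, 6.8]
width: 0.9
grasp_force: 3.1
```

Call:
play_rows:
  dp:
    - [0,0,-0.5]
  yaw: [0]

```text
t: 15.88
ee_pos: [561.6, -130.2, 41.6]
orientation: [-2.088, -2.347, 0.0]
ft_force: [-2.4, -0.1, 10.9]
width: 0.3
grasp_force: 5.2
```

Call:
play_rows:
  dp:
    - [0,0,-0.5]
    - [0,0,8]
    - [0,0,16]
    - [-6,0,16]
    - [-22,1.9,0]
    - [-26,2,0]
    - [-15.1,1,-8]
    - [0,0,-12]
  yaw: [0,0,0,0,0,0,0,0]

```text
t: 16.55
ee_pos: [489.7, -124.8, 61.4]
orientation: [-2.088, -2.346, 0.001]
ft_force: [-0.5, -0.2, -0.4]
width: 0.4
grasp_force: 0.0
```

Call:
play_rows:
  dp:
    - [0,0,-7]
    - [0,0,-3]
    - [0,0,0]
    - [0,0,0]
  yaw: [0,0,0,0]

```text
t: 16.88
ee_pos: [493.2, -125.3, 50.7]
orientation: [2.088, 2.347, 0.0]
ft_force: [0.6, 0.0, 0.7]
width: 0.6
grasp_force: 0.0
```

Call:
play_rows:
  dp:
    - [0,0,-0.7]
    - [0,0,-0.7]
    - [0,0,-0.7]
    - [0,0,-0.7]
    - [0,0,-0.7]
  yaw: [0,0,0,0,0]

```text
t: 17.3
ee_pos: [492.6, -125.2, 47.2]
orientation: [2.088, 2.347, 0.0]
ft_force: [-0.1, -0.2, 0.3]
width: 0.7
grasp_force: 0.0
```

Call:
play_rows:
  dp:
    - [0,0,-0.6]
    - [0,0,-0.6]
  yaw: [0,0]

```text
t: 17.47
ee_pos: [492.5, -125.2, 45.9]
orientation: [2.088, 2.347, 0.0]
ft_force: [-0.3, -0.7, -0.7]
width: 0.7
grasp_force: 0.0
```

Call:
play_rows:
  dp:
    - [0,0,-0.6]
    - [0,0,-0.6]
  yaw: [0,0]

```text
t: 17.63
ee_pos: [492.6, -125.3, 45.0]
orientation: [2.088, 2.347, 0.0]
ft_force: [-0.7, 0.7, 8.4]
width: 0.5
grasp_force: 3.3
```

Call:
play_rows:
  dp:
    - [0,0,-0.6]
    - [0,0,-0.6]
  yaw: [0,0]

```text
t: 17.8
ee_pos: [492.7, -125.3, 44.1]
orientation: [2.088, 2.347, 0.0]
ft_force: [-1.9, -0.5, 7.7]
width: 0.7
grasp_force: 4.2
```

Call:
play_rows:
  dp:
    - [0,0,-0.6]
    - [0,0,-0.6]
  yaw: [0,0]

```text
t: 17.97
ee_pos: [492.7, -125.3, 42.9]
orientation: [2.088, 2.347, 0.0]
ft_force: [-1.8, 0.8, 5.0]
width: 0.4
grasp_force: 2.3
```

Call:
play_rows:
  dp:
    - [0,0,-0.6]
    - [0,0,-0.6]
  yaw: [0,0]

```text
t: 18.13
ee_pos: [492.6, -125.2, 41.1]
orientation: [2.088, 2.347, 0.0]
ft_force: [0.3, 0.4, -0.7]
width: 0.3
grasp_force: 0.0
```

Call:
play_rows:
  dp:
    - [0,0,-0.6]
    - [0,0,-0.4]
  yaw: [0,0]

```text
t: 18.3
ee_pos: [492.5, -125.2, 40.3]
orientation: [-2.088, -2.347, 0.0]
ft_force: [-2.5, 0.9, 9.9]
width: 0.5
grasp_force: 5.0
```

Call:
play_rows:
  dp:
    - [0,0,-0.4]
    - [0,0,6]
    - [0,0,10]
    - [-1.7,12,0]
    - [-2.5,25,0]
    - [-1.5,11.7,0]
    - [0,0,-4]
    - [0,0,-1]
  yaw: [0,0,0,0,0,0,0,0]

```text
t: 18.97
ee_pos: [486.6, -75.7, 50.4]
orientation: [-2.085, -2.35, 0.0]
ft_force: [0.1, -0.9, -0.9]
width: 0.4
grasp_force: 0.0
```

Call:
play_rows:
  dp:
    - [0,0,0]
    - [0,0,-0.7]
    - [0,0,-0.7]
    - [0,0,-0.7]
    - [0,0,-0.7]
    - [0,0,-0.7]
  yaw: [0,0,0,0,0,0]

```text
t: 19.47
ee_pos: [486.8, -76.8, 47.2]
orientation: [2.089, 2.347, -0.0]
ft_force: [-0.3, 0.3, -0.0]
width: 0.6
grasp_force: 0.0
```

Call:
play_rows:
  dp:
    - [0,0,-0.6]
    - [0,0,-0.6]
  yaw: [0,0]

```text
t: 19.63
ee_pos: [486.9, -76.6, 46.0]
orientation: [2.088, 2.347, 0.0]
ft_force: [0.5, -0.8, 0.3]
width: 0.5
grasp_force: 0.0
```

Call:
play_rows:
  dp:
    - [0,0,-0.6]
    - [0,0,-0.6]
  yaw: [0,0]

```text
t: 19.8
ee_pos: [486.9, -76.5, 44.8]
orientation: [-2.088, -2.347, 0.0]
ft_force: [-0.4, -0.3, 1.0]
width: 0.8
grasp_force: 0.0
```

Call:
play_rows:
  dp:
    - [0,0,-0.6]
    - [0,0,-0.6]
  yaw: [0,0]

```text
t: 19.97
ee_pos: [486.8, -76.5, 43.6]
orientation: [2.088, 2.347, -0.0]
ft_force: [0.5, 0.3, 0.2]
width: 0.7
grasp_force: 0.0
```

Call:
play_rows:
  dp:
    - [0,0,-0.6]
    - [0,0,-0.6]
  yaw: [0,0]

```text
t: 20.13
ee_pos: [486.8, -76.5, 42.4]
orientation: [2.088, 2.347, -0.0]
ft_force: [-0.9, 0.4, -0.4]
width: 0.4
grasp_force: 0.0
```

Call:
play_rows:
  dp:
    - [0,0,-0.6]
    - [0,0,-0.6]
  yaw: [0,0]

```text
t: 20.3
ee_pos: [486.8, -76.5, 41.2]
orientation: [2.088, 2.347, -0.0]
ft_force: [1.0, 0.6, -0.5]
width: 0.6
grasp_force: 0.0
```

Call:
play_rows:
  dp:
    - [0,0,-0.6]
    - [0,0,-0.5]
  yaw: [0,0]

```text
t: 20.47
ee_pos: [486.9, -76.5, 40.3]
orientation: [-2.088, -2.347, 0.0]
ft_force: [-1.6, 0.2, 10.1]
width: 0.4
grasp_force: 5.1
```

Call:
play_rows:
  dp:
    - [0,0,-0.5]
    - [0,0,-0.3]
  yaw: [0,0]

```text
t: 20.63
ee_pos: [486.9, -76.5, 40.2]
orientation: [-2.088, -2.347, 0.0]
ft_force: [-3.7, 0.8, 17.6]
width: 0.0
grasp_force: 8.5
```

Call:
play_rows:
  dp:
    - [0,0,5]
    - [0,0,20]
    - [5,-3,30]
    - [10,-6,30]
    - [12,-7,30]
    - [8,-5,16]
    - [0,0,0]
    - [0,0,0]
  yaw: [0,0,0,0,0,0,0,0]

```text
t: 21.3
ee_pos: [522.2, -97.7, 170.8]
orientation: [2.087, 2.346, 0.001]
ft_force: [-0.8, 0.0, -0.2]
width: 0.3
grasp_force: 0.0
```

Call:
play_rows:
  dp:
    - [0,0,0]
    - [0,0,0]
  yaw: [0,0]

```text
t: 21.47
ee_pos: [520.1, -97.0, 168.6]
orientation: [-2.086, -2.345, 0.003]
ft_force: [0.2, 0.7, -0.7]
width: 0.6
grasp_force: 0.0
```

```bash
python3 - <<'E'
from h import *
np.set_printoptions(precision=2,suppress=True)
p=check(); cv2.imwrite('pics/w9.png',cv2.resize(p['pixels'][120:270,150:350,::-1],(800,600),interpolation=cv2.INTER_CUBIC))
E
```

```text
t 21.5167 tcp [520.22 -96.99 168.71] f [-0.54  0.37  0.18] w 0.7631120105411355
lam pts 4781 plane height at holes {1: 40.0, 2: 40.0, 3: 40.1, 4: 40.1} res 0.5037639428420219
1 local z 340 40.05762320903284; ring 82 [-0.66 -0.02] 7.0 top in hole [47.37 47.69 48.25]
2 local z 289 39.99320634980131; ring 51 [-0.08  0.27] 6.8 top in hole [46.7  47.18 47.51]
3 local z 336 40.115355764270106; ring 71 [-0.54 -0.89] 6.6 top in hole [47.14 47.38 47.56]
4 local z 368 40.049990834089186; ring 55 [-0.37 -0.91] 6.7 top in hole [47.06 47.58 48.03]
```

View pics/w9.png

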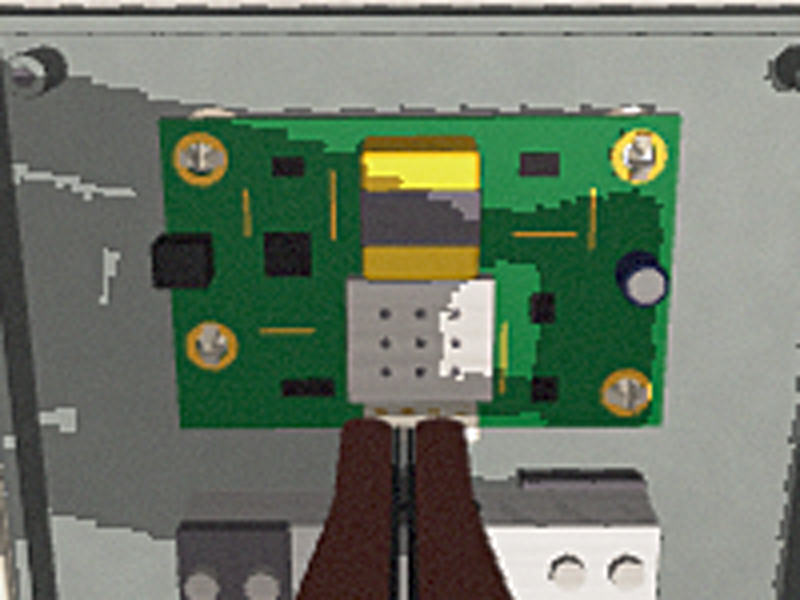

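```bash
python3 -c "
from h import *
print(ticket.close_job())"
```

```text
the job is handed in; nothing more can be done
None
```

The board is snapped onto all four posts and flush: the last check put the laminate top at 40.0–40.1 mm at every hole, against 40 mm when home. The highest push I read was 19.6 N, nothing appeared to touch the shield can, and I handed the job in at about 21.5 s.

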